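# Hold the matching bearing pedestal home in the corner fixture

### The job

Of the two aluminium bearing pedestals on the bench, take the one whose foot matches the fences of the corner fixture (the smaller one) and set it flat on the fixture's plate with the foot's long side along the long fence. Push it fully into the corner so that it touches both fences at once, and finish while still holding it there in the gripper, pressed against both fences with a steady push of a few newtons on each. Leave the other pedestal and everything else on the bench where they are.

Things in the scene. Friction and masses are not known exactly. Their poses are not given: they have to be found in the camera images.
- small_block_centre (a point): centre (28 mm above the underside) of the smaller bare-aluminium bearing pedestal, loose, about 0.18 kg: foot 56 x 42 x 14 mm (x, y, z), central neck 28 x 24 mm rising from the foot to 56 mm above the underside, a brass bush through the neck along x. Grip the neck, above the foot. x along the foot's long side, y along its short side, z up; a half turn about z looks and fits the same.
- small_block: the same smaller pedestal; origin at the centre of its underside, axes as for its centre
- fixture_corner (a point): where the inner faces of the fixture's fences meet, at its plate's upper face. Long fence on the +y side (inner face y = 0, x -56 to -6 mm), short fence on the +x side (inner face x = 0, y -42 to -6 mm), both 14 mm high, 12 thick, rigid. Block fully home: its centre at x = -28, y = -21, z = +28 mm, its x axis along this x axis, either way round. z up.
- fixture: corner fixture, screwed to the table: aluminium plate 104 x 88 x 8 mm (x, y, z) with two dark steel fences; origin at the centre of its underside; axes as for its corner, which lies at x = +34, y = +28, z = +8 mm. Round the work: a tall cabinet beside the base (x below 0.29 m, y above 0.26, 0.44 high; keep the shoulder off it), a tester overhanging beyond x = 0.53, cables at y = -0.38
- fixture_long_fence: long fence of the fixture, 50 x 12 x 14 mm (x, y, z), fixed; origin at the centre of its underside, on the plate. Friction between block and fixture is that of dry metal (0.45 to 0.75), so part of a push along one fence is carried by the other
- fixture_short_fence: short fence of the fixture, 12 x 36 x 14 mm (x, y, z), fixed; origin at the centre of its underside, on the plate
- hex_key: to be left alone: dark L-shaped hex key, 24 x 87 x 5 mm, lying flat; origin at the centre of its underside
- standoff_1: to be left alone: hexagonal brass spacer, 16 mm wide, 25 mm tall, standing; origin at the centre of its underside
- standoff_2: to be left alone: hexagonal brass spacer, 16 mm wide, 29 mm tall, standing; origin at the centre of its underside
- data_stick: to be left alone: black data stick with a metal plug, 18 x 46 x 9 mm, lying flat; origin at the centre of its underside
- large_block: to be left alone: the larger bare-aluminium bearing pedestal, loose, about 0.34 kg: foot 80 x 60 x 16 mm (x, y, z), central neck 36 x 30 mm rising from the foot to 60 mm above the underside, a brass bush through the neck along x; too big for the fixture; origin at the centre of its underside

How it is judged:
By the outcome, as a careful person would: the job done as asked, in the order asked, and still so for the second after the job is handed in, while the arm keeps its last pose, push and grip.
It also fails if it takes over 35 s, if anything falls off the work surface, if the arm or the gripper's body presses on something with over 40 N, if the wrist force passes 120 N, or if a joint passes its speed limit or range.

### The arm

A 6-joint arm with a two-finger parallel gripper is mounted at the origin on a cart in front of the work surface, level with it; the furniture and walls round the work are solid. World frame = base frame: x ahead of the robot, y to its left, z up, the work surface at z = 0. Lengths are in mm, angles in rad, forces in N, time in s.
With the tool pointing down it reaches from about 350 to 725 mm from the base axis. Payload 4.3 kg.
Tool frame: the origin (TCP) lies midway between the tips of the shut fingers; the grasp point (between the pads) lies 19 mm behind it; z points along the fingers, x is the direction in which the jaws open and shut, and the axes are right-handed (so a half turn about z gives the same grasp; the last joint's range is limited). The gripper opens to 85 mm and grips with 20 to 120 N. Pads are 22 mm wide; open, the fingers measure 114 mm over their backs; the gripper's body (76 mm by 85 mm) begins 54 mm behind the grasp point. The pads swing forward as they close: fully open they stand 13 mm farther back than shut.
Start: joints at [1.058, 0.377, 0.081, 1.274, 0, 1.46], TCP at [225.408, 529.016, 231.329] pointing down, gripper open.
Joint ranges: [-2.72, 2.72], [-0.84, 1.66], [-1.02, 1.22], [-1.77, 2.12], [-1.37, 1.28], [-3.14, 3.14]. Speed limits (rad/s): [2.57, 2.57, 3.14, 3.14, 3.14, 3.14].

### API

Orientations are given as a 3x3 rotation matrix whose columns are the frame's x, y, z axes.
In Python, from plant import * gives the robot as it stands.
- The arm moves only by the tool arm_command, never from a script. Its argument "plan" is a list of rows, each an object of numbers: "x", "y", "z": the shift along the tool's x, y, z in cm; "rx", "ry", "rz": the turn, a rotation vector about the tool's x, y, z in rad; "jaw": the finger opening in cm, from 0 to 8.54. A call has 1 to 12 rows; each row shifts and turns the pose as measured when the row begins, along the tool's axes as they then stand; what a row does not reach is not made up. A row lasts 1/8 s, in which the tool goes at most 62.5 mm and 10.7 degrees, less where a joint would pass 70% of its speed; a pose out of reach is approached as far as the arm can. A call is refused whole if a number of a shift passes 6.25 or a number of a turn 0.188, either way. A call with a gripper value outside its range is refused whole. The fingers move at their own pace and stop on an object; "newtons" is the grip in N (left out, the last holds). Time passes only in rows, so rows that do not move let the fingers close. It gives the time, the measured TCP pose, the force and the opening at its end, in the units of the state.
- sense(): the state, without advancing time (a new reading comes with each control period).
- read_camera(name): name is "side" or "top"; returns (picture, depth): 420x560x3 uint8, red, green, blue; 420x560 float32, mm along the optical axis (not along the pixel's ray), 0 where there is no reading.
- camera_info(name): a dict with "fovy" (degrees; the focal length in pixels is half the picture's height over the tangent of half this angle, whatever the lens; pixels are square), "cx", "cy" (the principal point, pixels), "world_to_cam" (4x4, takes a point from world to camera coordinates). Camera axes: x right, y down, z forward; pixel columns grow to the right and rows downward; lengths in mm; the calibration is good to about 2 mm. A picture is of the moment at which its call begins. camera_info takes no time and is no camera call.
- sign_off(): hands the job in, once; it reports no verdict.
The state is a dict: "t": time; "q": joint angles; "joint_velocities": joint speeds; "joint_efforts": joint torques, N m; "position": TCP position; "ee_rot": TCP orientation; "ft_force": force on the tool from outside, world axes, zero at the start; "wrist_torque": the same for the moment, N m; "opening": finger opening in mm.
Only numpy, scipy, OpenCV 4.12 (cv2) and the standard library are available. Lean on these libraries where they do the work, as an engineer would, in place of code of your own. Each camera call takes 0.05 s, during which the arm holds its last target. There are 200 camera calls.

## Working session

There is one attempt and no reset: what is moved stays moved. The work goes in short steps, Python scripts to look and compute and a tool call to move; the robot and the scene stay as the last step left them, time stands still between calls to the robot, and variables do not carry over. Pictures are saved under pics/ and viewed, about 8 in all and at most 12, crops included, and the job is handed in when it is done.

Besides the shell and the picture viewer there is one more tool, called after "Call:" as a command line: name --argument value ..., lists and objects as JSON in quotes. arm_command: Moves the arm, as the interface text tells. Its arguments: {"type":"object","properties":{"plan":{"type":"array"},"newtons":{"type":"number"}},"required":["plan"]}

```bash
mkdir -p pics; ls
python3 - <<'E'
from plant import *
import cv2,numpy as np
s=sense();print(s['t'],s['position'],s['ee_rot'],s['opening'])
for n in('top','side'):
    p,d=read_camera(n);cv2.imwrite(f'pics/{n}0.png',p[:,:,::-1]);np.savez(f'{n}0.npz',p=p,d=d);c=camera_info(n);print(n,c)
E
```

```text
pics
0.0 [225.06053156 528.43206386 230.37608996] [[ 3.91944319e-01  9.19988424e-01 -9.74670698e-04]
 [ 9.19986816e-01 -3.91945471e-01 -1.73394102e-03]
 [-1.97722344e-03 -2.17075858e-04 -9.99998022e-01]] 84.95555269872231
top {'fovy': 48.29931899601284, 'cx': 276.58444547197627, 'cy': 214.6449305290465, 'world_to_cam': array([[-1.75227875e-02, -9.99841441e-01, -3.16940333e-03,
        -3.74771581e+01],
       [-9.82081922e-01,  1.78062523e-02, -1.87611397e-01,
         4.47563738e+02],
       [ 1.87638085e-01, -1.74860920e-04, -9.82238219e-01,
         8.58135278e+02],
       [ 0.00000000e+00,  0.00000000e+00,  0.00000000e+00,
         1.00000000e+00]])}
side {'fovy': 46.3545545329354, 'cx': 286.38812355591506, 'cy': 208.3085638887133, 'world_to_cam': array([[ 8.78246585e-01, -4.78193263e-01,  3.76026442e-03,
        -3.93752555e+02],
       [-1.83258183e-01, -3.43812897e-01, -9.20982698e-01,
         1.17278763e+02],
       [ 4.41700549e-01,  8.08160810e-01, -3.89585331e-01,
         8.95505463e+02],
       [ 0.00000000e+00,  0.00000000e+00,  0.00000000e+00,
         1.00000000e+00]])}
```

View pics/top0.png

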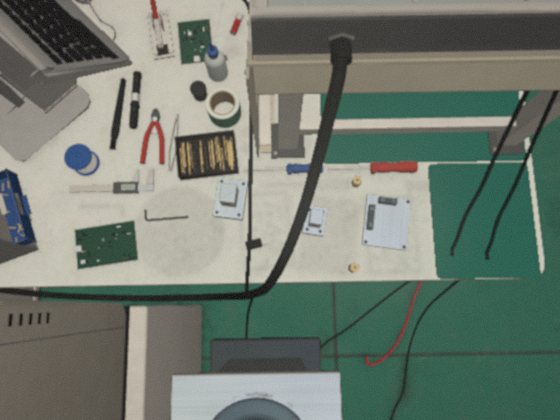

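View pics/side0.png

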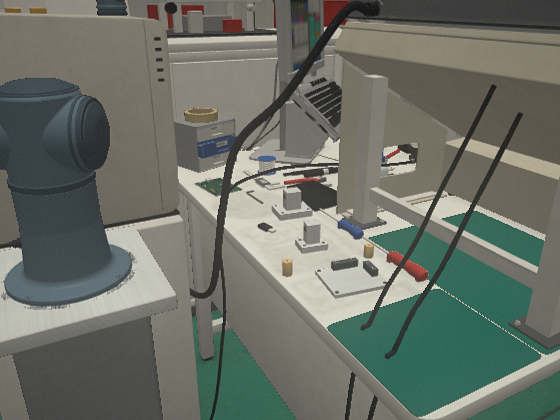

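The top view shows the small pedestal at about (315,221) and the fixture at (387,221), with its dark fences at (371,217) and (392,201). The large pedestal is at (230,198) and the spacers at (357,181) and (353,267). A thick black cable crosses the top view from (340,50) to (265,290). The side view shows the small pedestal at (311,238) and the fixture at (350,277).

```bash
cat > h.py <<'E'
from plant import *
import numpy as np,cv2
def K(n):
    c=camera_info(n);return 210/np.tan(np.radians(c['fovy']/2)),c['cx'],c['cy'],np.array(c['world_to_cam'])
def proj(n,P):
    f,cx,cy,T=K(n);p=np.atleast_2d(P)@T[:3,:3].T+T[:3,3];return np.c_[f*p[:,0]/p[:,2]+cx,f*p[:,1]/p[:,2]+cy,p[:,2]]
def ray(n,uv,z):
    f,cx,cy,T=K(n);uv=np.atleast_2d(uv);R=T[:3,:3];o=-R.T@T[:3,3]
    d=np.c_[(uv[:,0]-cx)/f,(uv[:,1]-cy)/f,np.ones(len(uv))]@R
    return o+d*((z-o[2])/d[:,2])[:,None]
def cloud(n,d):
    f,cx,cy,T=K(n);v,u=np.mgrid[:420,:560]
    c=np.stack([(u-cx)/f*d,(v-cy)/f*d,d],-1);return (c-T[:3,3])@T[:3,:3]
E
python3 - <<'E'
from h import *
np.set_printoptions(precision=1,suppress=True)
s=sense();print(proj('top',s['position']),proj('side',s['position']))
D={n:np.load(n+'0.npz')for n in('top','side')}
C={n:cloud(n,D[n]['d'])for n in D}
for uv in [(340,60),(335,100),(320,160),(305,210),(290,250),(265,288),(200,296),(100,293),(20,292),(250,150),(315,216),(229,196),(357,181),(353,267),(254,243),(165,217),(400,230),(371,217),(393,201)]: print('top',uv,C['top'][uv[1],uv[0]])
for uv in [(370,8),(300,75),(240,130),(228,200),(222,280),(470,150),(60,150),(160,100)]: print('side',uv,C['side'][uv[1],uv[0]])
a=cv2.resize(D['top']['p'][165:285,200:430],None,fx=3.4,fy=3.4,interpolation=cv2.INTER_CUBIC)
cv2.imwrite('pics/crop1.png',a[:,:,::-1])
E
```

```text
[[-119.9  348.5  673.9]] [[ 121.5   91.3 1332.2]]
top (340, 60) [ 537.9 -117.5  456.9]
top (335, 100) [ 496.5 -111.6  445.9]
top (320, 160) [447.8 -99.  383.6]
top (305, 210) [400.7 -83.5 313.3]
top (290, 250) [353.2 -63.6 262.8]
top (265, 288) [303.3 -25.  175.8]
top (200, 296) [ 300.   139.7 -201.1]
top (100, 293) [ 327.2  579.7 -739.4]
top (20, 292) [ 320.   617.  -290.1]
top (250, 150) [547.8  -0.2 130.6]
top (315, 216) [ 440.  -117.9   57.5]
top (229, 196) [481.1  44.3  60.2]
top (357, 181) [ 513.9 -205.4   30.3]
top (353, 267) [ 345.1 -189.8   27.3]
top (254, 243) [397.    0.1   9.2]
top (165, 217) [453.9 179.    1.4]
top (400, 230) [ 417.8 -289.3    9. ]
top (371, 217) [ 442.3 -230.4   23.7]
top (393, 201) [ 474.1 -276.1   21.5]
side (370, 8) [ 542.6 -128.8  447.4]
side (300, 75) [421.3 -97.6 337.1]
side (240, 130) [ -28.2 -871.7  458.4]
side (228, 200) [387.4 192.2   1. ]
side (222, 280) [ 294.7   12.7 -107.1]
side (470, 150) [909.1 -79.  128.6]
side (60, 150) [ 14.9 -77.  249. ]
side (160, 100) [259.2 259.8 248.1]
```

View pics/crop1.png

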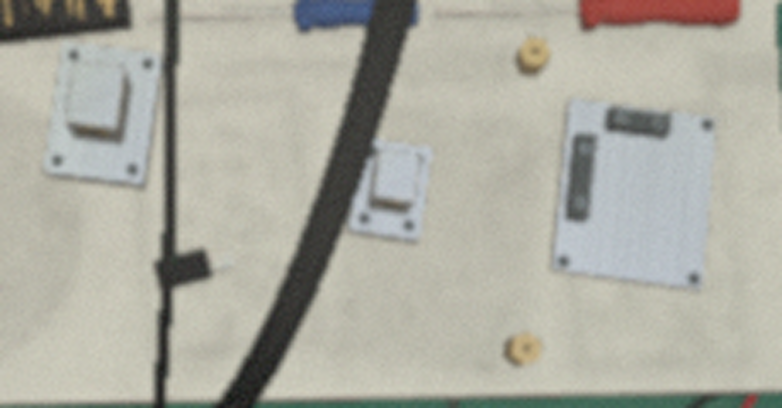

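Run:
```python
from h import *
np.set_printoptions(precision=0,suppress=True)
d=np.load('side0.npz')['d'];C=cloud('side',d)
for uv in [(110,3),(110,12),(40,90),(90,120),(100,30),(130,20),(155,25),(165,60),(172,60),(178,100),(172,180),(200,20),(200,110),(40,250),(5,120)]: print(uv,d[uv[1],uv[0]],C[uv[1],uv[0]])
print(proj('side',[[290,260,440],[290,350,440],[290,450,440],[290,260,0],[290,450,0]]))
t=np.load('top0.npz')['d'];Ct=cloud('top',t)
for uv in [(10,350),(60,350),(100,350),(160,330),(160,390),(10,310),(20,260),(255,405),(265,360)]:print('top',uv,Ct[uv[1],uv[0]])
s=sense();print(s['q'],s['ft_force'],s['joint_efforts'])
import plant;print([x for x in dir(plant) if x[0]!='_'])
```

```text
(110, 3) 1218.5918 [219. 498. 452.]
(110, 12) 1220.6246 [215. 493. 431.]
(40, 90) 726.56445 [  4. -50. 335.]
(90, 120) 754.1517 [ 65. -71. 288.]
(100, 30) 1017.30707 [149. 262. 401.]
(130, 20) 1035.8439 [212. 260. 420.]
(155, 25) 1063.7975 [264. 261. 409.]
(165, 60) 1098.012 [279. 260. 335.]
(172, 60) 1599.1056 [439. 765. 279.]
(178, 100) 1641.0138 [445. 753. 151.]
(172, 180) 1205.5698 [270. 261.  52.]
(200, 20) 1842.2327 [ 630. 1015.  391.]
(200, 110) 1488.4739 [454. 559. 152.]
(40, 250) 802.5856 [-40. -54.  81.]
(5, 120) 726.7849 [-49. -40. 294.]
[[ 166.   10. 1062.]
 [ 155.    9. 1135.]
 [ 144.    8. 1216.]
 [ 182.  198. 1234.]
 [ 161.  176. 1387.]]
top (10, 350) [232. 261. 375.]
top (60, 350) [220. 260. 250.]
top (100, 350) [206. 260.  99.]
top (160, 330) [ 226.  220. -151.]
top (160, 390) [  95.  220. -166.]
top (10, 310) [277. 260. 384.]
top (20, 260) [373. 464.   0.]
top (255, 405) [96.  1. 11.]
top (265, 360) [ 110.   -2. -571.]
[1. 0. 0. 1. 0. 1.] [0. 1. 0.] [ -0. -46.  27.   0.  -0.  -0.]
['IKError', 'camera_info', 'read_camera', 'sense', 'sign_off']
```

```bash
cat > m.py <<'E'
from h import *
np.set_printoptions(precision=1,suppress=True)
def rect(n,mask,z,name,near=None):
    m=cv2.morphologyEx(mask.astype('u1')*255 if mask.dtype!=bool else mask.astype(np.uint8)*255,cv2.MORPH_OPEN,np.ones((2,2),np.uint8))
    k,l,st,ce=cv2.connectedComponentsWithStats(m);
    if k<2: print(name,'none');return
    i=1+np.argmin(np.hypot(*(ce[1:]-near).T)-st[1:,4]*.2)
    c=max(cv2.findContours((l==i).astype(np.uint8),cv2.RETR_EXTERNAL,cv2.CHAIN_APPROX_NONE)[0],key=len)[:,0]
    P=ray(n,c,z)[:,:2].astype(np.float32);r=cv2.minAreaRect(P)
    print(name,'area',st[i,4],'centre',np.array(r[0]),'size',np.array(r[1]),'ang',r[2]);return r
def run(p,d):
    p=p.astype(int);C=cloud('top',d);Z=C[...,2];blue=(p[...,2]-p[...,0])>5
    v,u=np.mgrid[:420,:560]
    rect('top',blue&(p[...,0]>120)&(u>355)&(u<415)&(v>185)&(v<255)|((Z>15)&(Z<30)&(u>363)&(u<407)&(v>192)&(v<235)),8,'plate',(387,221))
    F=(p.sum(2)<330)&(u>363)&(u<407)
    rect('top',F&(v>205)&(v<233),22,'longf',(371,217))
    rect('top',F&(v>194)&(v<208)&(u>376)&(u<402),22,'shortf',(392,201))
    rect('top',(Z>51)&(Z<62)&(u>300)&(u<335)&(v>195)&(v<240),56,'neck',(316,216))
    rect('top',blue&(p[...,0]>90)&(u>295)&(u<335)&(v>195)&(v<245),14,'foot',(316,221))
E
python3 - <<'E'
from m import *
D=np.load('top0.npz');run(D['p'],D['d'])
p=D['p'][195:245,295:335].astype(int)
a=cv2.resize(D['p'][185:255,290:420],None,fx=6,fy=6,interpolation=cv2.INTER_CUBIC)
S=np.load('side0.npz')['p'][190:310,260:400]
b=cv2.resize(S,None,fx=4,fy=4,interpolation=cv2.INTER_CUBIC)
im=np.zeros((600,800,3),np.uint8);im[:480,:560]=b
cv2.imwrite('pics/c2.png',im[:480,:560,::-1])
C=cloud('side',np.load('side0.npz')['d'])
# cable axis points from top (dark, z>150)
T=cloud('top',D['d']);m=(D['p'].sum(2)<180)&(T[...,2]>120)
v,u=np.nonzero(m)
for r in range(40,295,20):
    k=(v==r)&(u>230)&(u<370);
    if k.sum():print(r,np.median(T[v[k],u[k]],axis=0),k.sum())
E
```

```text
plate area 2063 centre [ 433.7 -265.4] size [ 85.5 100.6] ang 81.1217269897461
longf area 99 centre [ 436.6 -230.2] size [10.4 39.9] ang 80.68927001953125
shortf area 87 centre [ 472.7 -266. ] size [32.5 11.5] ang 80.5892562866211
neck area 188 centre [ 437.5 -121.7] size [23.8 28.8] ang 79.95132446289062
foot area 420 centre [ 438.  -122.3] size [40.  53.6] ang 79.38890838623047
40 [ 561.5 -120.   457.3] 22
60 [ 539.9 -118.   453.3] 20
80 [ 513.8 -113.   458.1] 13
100 [ 496.2 -108.7  446.5] 14
120 [ 480.8 -103.9  427.8] 11
140 [ 465.  -100.9  406.1] 11
160 [448.1 -94.7 382.9] 10
180 [430.6 -89.4 355.5] 9
200 [411.  -87.5 327.8] 4
220 [389.8 -75.8 299.2] 7
240 [366.  -63.6 274.2] 9
260 [340.2 -52.  251.7] 9
280 [313.8 -35.2 212.8] 9
```

View pics/c2.png

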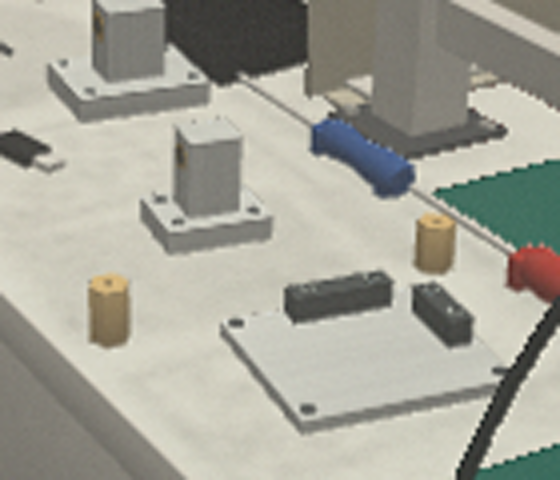

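The side crop shows both pedestals standing with the bush flush, and the fixture's fences clear. The thick cable hangs from the tester down past the small pedestal's left side, at z 210–450. I'll treat it as solid: cross above it, then grip with the hand leaning away from it. First I rise.

Call:
arm_command --plan '[{"z": -6},{"z": -6},{"z": -6},{"z": -5}]' --newtons 60

```text
validation failed for argument at $.pl...
```

```bash
cat > plan.py <<'E'
from h import *
from scipy.spatial.transform import Rotation as Ro
def R_of(yaw,lean):
    # tool x along (cos yaw,sin yaw), z down, then leaned about tool x: the body goes to -y for lean>0
    c,s=np.cos(yaw),np.sin(yaw);R=np.array([[c,s,0],[s,-c,0],[0,0,-1.]])
    return R@Ro.from_rotvec([-lean,0,0]).as_matrix()
def plan(p,R,n,s=None,show=True):
    s=s or sense();P=np.array(s['position']);Q=np.array(s['ee_rot']);p=np.array(p,float)
    rv=Ro.from_matrix(Q.T@R).as_rotvec();out=[]
    for i in range(n):
        A=Q@Ro.from_rotvec(rv*i/n).as_matrix()
        out.append((A.T@(p-P)/n/10).round(2).tolist()+(rv/n).round(3).tolist())
    if show:
        print('t',s['t'],'pos',P.round(1),'yaw/lean z',Q.round(3).tolist(),'F',np.round(s['ft_force'],1),'open',round(s['opening'],1))
        for o in out:print(o)
    return out
E
python3 - <<'E'
from plan import *
print(R_of(-.17,.3)[:,2])
s=sense();print(s['q'],s['joint_efforts'])
plan([370,150,480],R_of(.38,0),7)
E
```

```text
[-0.0499968  -0.29126021 -0.95533649]
[1.05766174e+00 3.78020084e-01 7.97458644e-02 1.27442504e+00
 2.73047333e-05 1.46051522e+00] [-2.60016197e-03 -4.64722645e+01  2.70555425e+01  1.57196290e-02
 -1.71460495e-03 -2.66561901e-04]
t 0.1 pos [225.1 528.4 230.4] yaw/lean z [[0.392, 0.92, -0.001], [0.92, -0.392, -0.002], [-0.002, -0.0, -1.0]] F [0.2 1.2 0.3] open 85.3
[-4.17, 4.02, -3.56, 0.0, 0.0, 0.113]
[-3.69, 4.47, -3.56, 0.0, 0.0, 0.113]
[-3.16, 4.85, -3.56, 0.0, 0.0, 0.113]
[-2.6, 5.18, -3.56, 0.0, 0.0, 0.113]
[-2.0, 5.43, -3.56, 0.0, 0.0, 0.113]
[-1.38, 5.62, -3.56, 0.0, 0.0, 0.113]
[-0.73, 5.74, -3.56, 0.0, 0.0, 0.113]
```

Call:
arm_command --plan '[{"x": 0,"y": 0,"z": -6,"rx": 0,"ry": 0,"rz": 0,"jaw": 8.5},{"x": 0,"y": 0,"z": -6,"rx": 0,"ry": 0,"rz": 0,"jaw": 8.5},{"x": 0,"y": 0,"z": -6,"rx": 0,"ry": 0,"rz": 0,"jaw": 8.5},{"x": 0,"y": 0,"z": -5,"rx": 0,"ry": 0,"rz": 0,"jaw": 8.5}]' --newtons 60

```text
t: 0.6
position: [223.5, 528.0, 454.7]
ee_rot: [[0.391, 0.92, -0.011], [0.92, -0.391, -0.012], [-0.015, -0.005, -1.0]]
ft_force: [0.2, 0.7, 0.7]
opening: 84.7
```

```bash
sed -i 's/\[-lean,0,0\]/[lean,0,0]/' plan.py
python3 - <<'E'
from plan import *
print(R_of(-.17,.3)[:,2])
s=sense();print(s['q'])
plan([370,150,480],R_of(.38,0),7)
E
```

```text
[ 0.0499968   0.29126021 -0.95533649]
[1.05776067 0.52545517 0.91526401 1.97600703 0.00363928 1.45995383]
t 0.6 pos [223.5 528.  454.7] yaw/lean z [[0.391, 0.92, -0.011], [0.92, -0.391, -0.012], [-0.015, -0.005, -1.0]] F [0.2 0.7 0.7] open 84.7
[-4.16, 4.04, -0.32, 0.0, 0.002, 0.113]
[-3.67, 4.48, -0.33, 0.0, 0.002, 0.113]
[-3.15, 4.86, -0.34, 0.0, 0.002, 0.113]
[-2.58, 5.19, -0.35, 0.0, 0.002, 0.113]
[-1.98, 5.44, -0.35, 0.0, 0.002, 0.113]
[-1.35, 5.63, -0.36, 0.0, 0.002, 0.113]
[-0.71, 5.75, -0.36, 0.0, 0.002, 0.113]
```

Call:
arm_command --plan '[{"x": -4.1,"y": 4.0,"z": 0,"rx": 0,"ry": 0,"rz": 0.113,"jaw": 8.5},{"x": -3.7,"y": 4.5,"z": 0,"rx": 0,"ry": 0,"rz": 0.113,"jaw": 8.5},{"x": -3.1,"y": 4.9,"z": 0,"rx": 0,"ry": 0,"rz": 0.113,"jaw": 8.5},{"x": -2.6,"y": 5.2,"z": 0,"rx": 0,"ry": 0,"rz": 0.113,"jaw": 8.5},{"x": -2.0,"y": 5.4,"z": 0,"rx": 0,"ry": 0,"rz": 0.113,"jaw": 8.5},{"x": -1.4,"y": 5.6,"z": 0,"rx": 0,"ry": 0,"rz": 0.113,"jaw": 8.5},{"x": -0.7,"y": 5.7,"z": 0,"rx": 0,"ry": 0,"rz": 0.113,"jaw": 8.5}]'

```text
t: 1.48
position: [376.0, 152.6, 455.6]
ee_rot: [[0.936, 0.352, -0.0], [0.352, -0.936, 0.003], [0.001, -0.003, -1.0]]
ft_force: [1.3, 0.4, 0.2]
opening: 85.1
```

Run:
```python
from plan import *
s=sense();print(s['q'])
plan([365,-60,470],R_of(-.1,0),5)
plan([365,-220,440],R_of(-.17,.3),8)
p,d=read_camera('side');cv2.imwrite('pics/s1.png',p[:,:,::-1])
```

```text
[0.22642714 0.07927649 0.28193958 1.77279276 0.0030554  1.43720011]
t 1.475 pos [376.  152.6 455.6] yaw/lean z [[0.936, 0.352, -0.0], [0.352, -0.936, 0.003], [0.001, -0.003, -1.0]] F [1.3 0.4 0.2] open 85.1
[-1.7, 3.9, -0.3, -0.001, -0.0, 0.092]
[-1.34, 4.04, -0.3, -0.001, -0.0, 0.092]
[-0.96, 4.15, -0.3, -0.001, -0.0, 0.092]
[-0.58, 4.22, -0.29, -0.001, -0.0, 0.092]
[-0.19, 4.25, -0.29, -0.001, -0.0, 0.092]
t 1.475 pos [376.  152.6 455.6] yaw/lean z [[0.936, 0.352, -0.0], [0.352, -0.936, 0.003], [0.001, -0.003, -1.0]] F [1.3 0.4 0.2] open 85.1
[-1.77, 4.31, 0.18, 0.036, 0.01, 0.066]
[-1.48, 4.42, 0.01, 0.036, 0.01, 0.066]
[-1.19, 4.51, -0.17, 0.036, 0.01, 0.066]
[-0.89, 4.56, -0.34, 0.036, 0.01, 0.066]
[-0.58, 4.6, -0.52, 0.036, 0.01, 0.066]
[-0.27, 4.6, -0.69, 0.036, 0.01, 0.066]
[0.04, 4.58, -0.86, 0.036, 0.01, 0.066]
[0.35, 4.54, -1.02, 0.036, 0.01, 0.066]
```

View pics/s1.png

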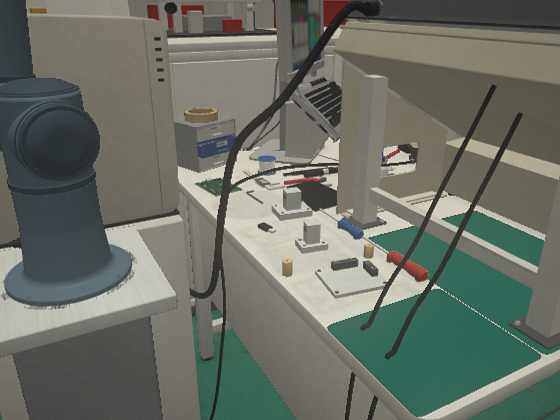

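Call:
arm_command --plan '[{"x": -1.8,"y": 4.3,"z": 0,"rx": 0.036,"ry": 0.01,"rz": 0.066,"jaw": 8.5},{"x": -1.5,"y": 4.4,"z": 0,"rx": 0.036,"ry": 0.01,"rz": 0.066,"jaw": 8.5},{"x": -1.2,"y": 4.5,"z": -0.2,"rx": 0.036,"ry": 0.01,"rz": 0.066,"jaw": 8.5},{"x": -0.9,"y": 4.6,"z": -0.3,"rx": 0.036,"ry": 0.01,"rz": 0.066,"jaw": 8.5},{"x": -0.6,"y": 4.6,"z": -0.5,"rx": 0.036,"ry": 0.01,"rz": 0.066,"jaw": 8.5},{"x": -0.3,"y": 4.6,"z": -0.7,"rx": 0.036,"ry": 0.01,"rz": 0.066,"jaw": 8.5},{"x": 0,"y": 4.6,"z": -0.9,"rx": 0.036,"ry": 0.01,"rz": 0.066,"jaw": 8.5},{"x": 0.3,"y": 4.6,"z": -1.0,"rx": 0.036,"ry": 0.01,"rz": 0.066,"jaw": 8.5}]'

```text
t: 2.52
position: [358.3, -235.2, 439.7]
ee_rot: [[0.981, -0.184, 0.058], [-0.192, -0.936, 0.293], [0.0, -0.299, -0.954]]
ft_force: [1.0, 0.5, -0.3]
opening: 85.1
```

Run:
```python
from plan import *
s=sense();print(s['q'])
plan([430,-230,140],R_of(-.17,.3),6)
```

```text
[-0.89889816  0.25778696  0.41092909  1.92422536  0.22970706  0.8422859 ]
t 2.525 pos [ 358.3 -235.2  439.7] yaw/lean z [[0.981, -0.184, 0.058], [-0.192, -0.936, 0.293], [0.0, -0.299, -0.954]] F [ 1.   0.5 -0.3] open 85.1
[1.16, 1.19, 4.86, -0.001, -0.001, -0.004]
[1.16, 1.19, 4.86, -0.001, -0.001, -0.004]
[1.16, 1.2, 4.86, -0.001, -0.001, -0.004]
[1.16, 1.2, 4.86, -0.001, -0.001, -0.004]
[1.16, 1.2, 4.86, -0.001, -0.001, -0.004]
[1.16, 1.2, 4.86, -0.001, -0.001, -0.004]
```

Call:
arm_command --plan '[{"x": 0.9,"y": 0.4,"z": 4.4,"rx": 0,"ry": 0,"rz": 0,"jaw": 8.5},{"x": 0.9,"y": 0.4,"z": 4.4,"rx": 0,"ry": 0,"rz": 0,"jaw": 8.5},{"x": 0.9,"y": 0.4,"z": 4.4,"rx": 0,"ry": 0,"rz": 0,"jaw": 8.5},{"x": 0.9,"y": 0.4,"z": 4.4,"rx": 0,"ry": 0,"rz": 0,"jaw": 8.5},{"x": 0.9,"y": 0.4,"z": 4.4,"rx": 0,"ry": 0,"rz": 0,"jaw": 8.5},{"x": 0.9,"y": 0.4,"z": 4.4,"rx": 0,"ry": 0,"rz": 0,"jaw": 8.5}]'

```text
t: 3.28
position: [425.0, -196.9, 171.5]
ee_rot: [[0.979, -0.192, 0.061], [-0.202, -0.935, 0.291], [0.001, -0.297, -0.955]]
ft_force: [-0.4, -0.8, -1.0]
opening: 85.2
```

Run:
```python
from plan import *
s=sense();print(s['q'],s['joint_efforts'])
plan([438,-122,100],R_of(-.17,.3),4)
for n in('top','side'):
    p,d=read_camera(n);np.savez(n+'1.npz',p=p,d=d)
    if n=='side':b=p
    else:a=p
cv2.imwrite('pics/s2.png',np.hstack([cv2.resize(a[120:300,200:460],None,fx=1.5,fy=1.5),cv2.resize(b[60:300,180:440],(390,360))[:270]])[:,:,::-1])
```

```text
[-0.74319153  0.29985334 -0.22906266  1.1994712   0.25806358  1.01009743] [ -0.85600795 -41.91945076  24.8303175    3.36056337   0.88104207
  -0.1789051 ]
t 3.275 pos [ 425.  -196.9  171.5] yaw/lean z [[0.979, -0.192, 0.061], [-0.202, -0.935, 0.291], [0.001, -0.297, -0.955]] F [-0.4 -0.8 -1. ] open 85.2
[-0.06, -1.28, 2.27, -0.0, -0.003, -0.008]
[-0.04, -1.28, 2.27, -0.0, -0.003, -0.008]
[-0.03, -1.29, 2.27, -0.0, -0.003, -0.008]
[-0.01, -1.29, 2.27, -0.0, -0.003, -0.008]
```

View pics/s2.png

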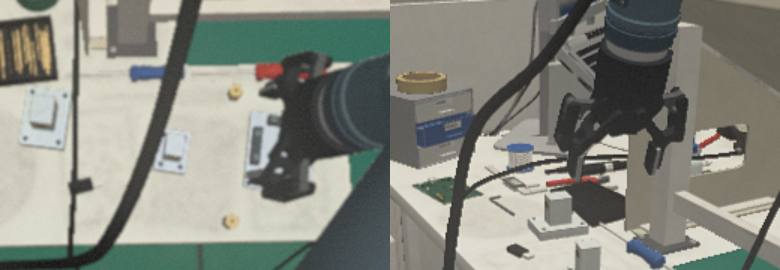

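Both views show the gripper right of the cable, clear of it, with the pedestals undisturbed. Next I move over the neck.

Call:
arm_command --plan '[{"x": -0.05,"y": -0.9,"z": 2.6,"rx": 0,"ry": 0,"rz": -0.005,"jaw": 8.5},{"x": -0.05,"y": -0.9,"z": 2.6,"rx": 0,"ry": 0,"rz": -0.005,"jaw": 8.5},{"x": -0.05,"y": -0.9,"z": 2.6,"rx": 0,"ry": 0,"rz": -0.005,"jaw": 8.5},{"x": -0.05,"y": -0.9,"z": 2.6,"rx": 0,"ry": 0,"rz": -0.005,"jaw": 8.5},{"x": -0.05,"y": -0.9,"z": 2.6,"rx": 0,"ry": 0,"rz": -0.005,"jaw": 8.5},{"x": 0,"y": 0,"z": 0,"rx": 0,"ry": 0,"rz": 0,"jaw": 8.5}]'

```text
t: 4.12
position: [439.4, -115.8, 64.6]
ee_rot: [[0.984, -0.166, 0.06], [-0.176, -0.94, 0.291], [0.008, -0.297, -0.955]]
ft_force: [-0.1, -0.7, 1.4]
opening: 85.1
```

Run:
```python
from plan import *
plan([439,-116.5,23],R_of(-.18,.3),3)
for n in('top','side'):
    p,d=read_camera(n);np.savez(n+'2.npz',p=p,d=d)
    if n=='side':b=p
    else:a=p
cv2.imwrite('pics/s3.png',np.hstack([cv2.resize(a[140:280,240:400],None,fx=2.5,fy=2.5),cv2.resize(b[130:270,240:400],None,fx=2.5,fy=2.5)])[:,:,::-1])
```

```text
t 4.125 pos [ 439.4 -115.8   64.6] yaw/lean z [[0.984, -0.166, 0.06], [-0.176, -0.94, 0.291], [0.008, -0.297, -0.955]] F [-0.1 -0.7  1.4] open 85.1
[-0.02, 0.44, 1.32, -0.0, -0.002, 0.002]
[-0.02, 0.44, 1.32, -0.0, -0.002, 0.002]
[-0.01, 0.43, 1.32, -0.0, -0.002, 0.002]
```

View pics/s3.png

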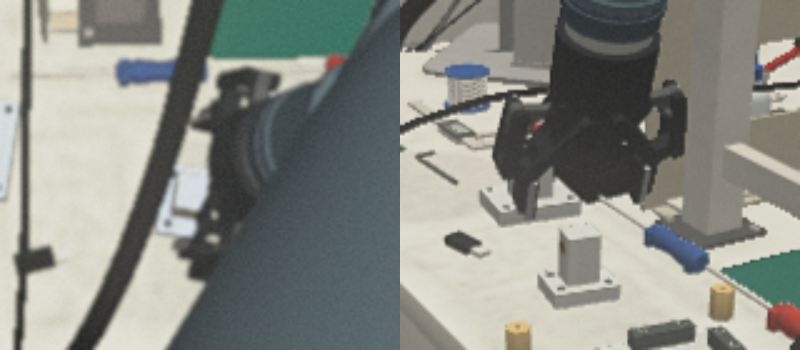

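The fingers straddle the neck in both views, with the side-view neck top at about (578,238). Now I descend and close.

Call:
arm_command --plan '[{"x": 0,"y": 0.4,"z": 1.4,"rx": 0,"ry": 0,"rz": 0,"jaw": 8.5},{"x": 0,"y": 0.4,"z": 1.3,"rx": 0,"ry": -0.004,"rz": 0,"jaw": 8.5},{"x": 0,"y": 0.4,"z": 1.3,"rx": 0,"ry": -0.004,"rz": 0,"jaw": 8.5},{"x": 0,"y": 0,"z": 0,"rx": 0,"ry": 0,"rz": 0,"jaw": 8.5}]'

```text
t: 4.72
position: [443.5, -120.6, 23.2]
ee_rot: [[0.984, -0.167, 0.059], [-0.177, -0.941, 0.287], [0.008, -0.293, -0.956]]
ft_force: [-0.8, 0.7, -0.5]
opening: 85.0
```

Run:
```python
from plan import *
plan([439,-116.5,23],R_of(-.18,.3),1)
```

```text
t 4.725 pos [ 443.5 -120.6   23.2] yaw/lean z [[0.984, -0.167, 0.059], [-0.177, -0.941, 0.287], [0.008, -0.293, -0.956]] F [-0.8  0.7 -0.5] open 85.0
[-0.52, -0.3, 0.11, 0.003, -0.007, 0.004]
```

Call:
arm_command --plan '[{"x": -0.5,"y": -0.3,"z": 0.1,"rx": 0.003,"ry": -0.007,"rz": 0,"jaw": 8.5},{"x": 0,"y": 0,"z": 0,"rx": 0,"ry": 0,"rz": 0,"jaw": 2},{"x": 0,"y": 0,"z": 0,"rx": 0,"ry": 0,"rz": 0,"jaw": 2},{"x": 0,"y": 0,"z": 0,"rx": 0,"ry": 0,"rz": 0,"jaw": 2},{"x": 0,"y": 0,"z": 0,"rx": 0,"ry": 0,"rz": 0,"jaw": 2},{"x": 0,"y": 0,"z": 0,"rx": 0,"ry": 0,"rz": 0,"jaw": 2}]' --newtons 60

```text
t: 5.48
position: [439.4, -116.6, 23.8]
ee_rot: [[0.985, -0.167, 0.053], [-0.175, -0.941, 0.291], [0.002, -0.295, -0.955]]
ft_force: [0.4, -0.4, -0.9]
opening: 27.3
```

Run:
```python
from plan import *
plan([439,-116.5,23],R_of(-.18,.3),1)
print(sense()['q'])
```

```text
t 5.475 pos [ 439.4 -116.6   23.8] yaw/lean z [[0.985, -0.167, 0.053], [-0.175, -0.941, 0.291], [0.002, -0.295, -0.955]] F [ 0.4 -0.4 -0.9] open 27.3
[-0.04, 0.02, 0.08, 0.0, -0.0, 0.004]
[-0.58991619  0.39773979 -0.52174506  0.77362721  0.2744593   1.13970263]
```

Run:
```python
from h import *
np.set_printoptions(precision=0,suppress=True)
D=np.load('top0.npz');T=cloud('top',D['d']);m=(D['p'].sum(2)<150)
for r in range(95,262,15):
    for lo,hi in((445,530),):
        u=np.nonzero(m[r,lo:hi+30])[0]+lo
        g=np.split(u,np.nonzero(np.diff(u)>3)[0]+1)
        print(r,[(int(k.mean()),T[r,int(k.mean())]) for k in g if len(k)])
```

```text
95 [(525, array([ 554., -390.,  324.])), (554, array([ 560., -439.,  309.]))]
110 [(517, array([ 542., -389.,  301.])), (547, array([ 548., -441.,  286.]))]
125 [(510, array([ 528., -388.,  279.])), (540, array([ 533., -440.,  265.]))]
140 [(502, array([ 515., -388.,  252.])), (533, array([ 518., -441.,  241.]))]
155 [(495, array([ 500., -388.,  225.])), (527, array([ 502., -442.,  217.]))]
170 [(488, array([ 484., -388.,  197.])), (520, array([ 486., -443.,  189.]))]
185 [(481, array([ 468., -388.,  166.])), (513, array([ 468., -445.,  159.]))]
200 [(473, array([ 450., -388.,  129.])), (507, array([ 450., -449.,  125.]))]
215 [(465, array([ 430., -385.,   97.])), (499, array([ 429., -447.,   94.]))]
230 [(459, array([ 408., -385.,   61.])), (493, array([ 406., -448.,   63.]))]
245 [(454, array([ 384., -387.,   25.])), (489, array([ 382., -451.,   33.]))]
260 []
```

Call:
arm_command --plan '[{"x": 0,"y": -0.6,"z": -2,"rx": 0,"ry": 0,"rz": 0,"jaw": 2},{"x": 0,"y": -0.9,"z": -3,"rx": 0,"ry": 0,"rz": 0,"jaw": 2},{"x": 0,"y": 0,"z": 0,"rx": 0,"ry": 0,"rz": 0,"jaw": 2}]'

```text
t: 5.85
position: [437.7, -116.4, 75.8]
ee_rot: [[0.985, -0.168, 0.05], [-0.175, -0.94, 0.292], [-0.002, -0.296, -0.955]]
ft_force: [0.2, -0.2, -2.6]
opening: 27.3
```

Call:
arm_command --plan '[{"x": 0.5,"y": 3.4,"z": -1.1,"rx": 0,"ry": -0.001,"rz": -0.004,"jaw": 2},{"x": 0.5,"y": 3.4,"z": -1.1,"rx": 0,"ry": -0.001,"rz": -0.004,"jaw": 2},{"x": 0.5,"y": 3.4,"z": -1.1,"rx": 0,"ry": -0.001,"rz": -0.004,"jaw": 2},{"x": 0.5,"y": 3.4,"z": -1.1,"rx": 0,"ry": -0.001,"rz": -0.004,"jaw": 2},{"x": 0,"y": 0,"z": 0,"rx": 0,"ry": 0,"rz": 0,"jaw": 2}]'

```text
t: 6.48
position: [430.2, -262.3, 70.8]
ee_rot: [[0.988, -0.151, 0.039], [-0.156, -0.942, 0.296], [-0.008, -0.299, -0.954]]
ft_force: [0.2, -0.0, -2.0]
opening: 26.8
```

Run:
```python
from plan import *
plan([433,-260.3,38],R_of(-.16,.3),3)
for n in('top','side'):
    p,d=read_camera(n);np.savez(n+'3.npz',p=p,d=d)
    if n=='side':b=p
    else:a=p
cv2.imwrite('pics/s4.png',np.hstack([cv2.resize(a[150:290,310:470],None,fx=2.5,fy=2.5),cv2.resize(b[170:310,270:430],None,fx=2.5,fy=2.5)])[:,:,::-1])
```

```text
t 6.475 pos [ 430.2 -262.3   70.8] yaw/lean z [[0.988, -0.151, 0.039], [-0.156, -0.942, 0.296], [-0.008, -0.299, -0.954]] F [ 0.2 -0.  -2. ] open 26.8
[0.09, 0.25, 1.07, -0.001, 0.003, 0.0]
[0.09, 0.25, 1.07, -0.001, 0.003, 0.0]
[0.09, 0.25, 1.07, -0.001, 0.003, 0.0]
```

View pics/s4.png

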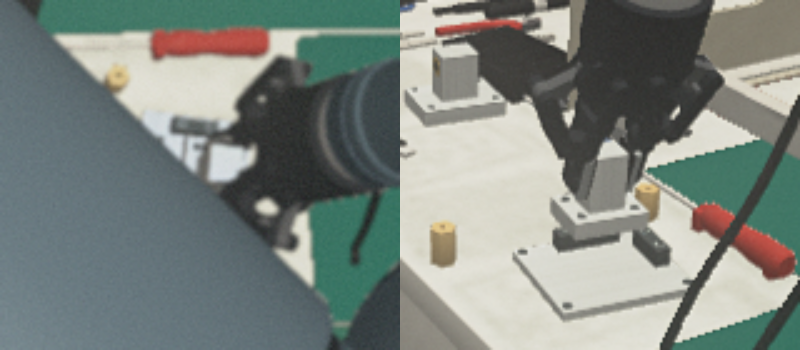

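The views show the block hanging level above the plate, its side-view foot at about (600,213), short of both fences. The other parts are unmoved.

Call:
arm_command --plan '[{"x": 0.1,"y": 0.25,"z": 1.1,"rx": 0,"ry": 0.003,"rz": 0,"jaw": 2},{"x": 0.1,"y": 0.25,"z": 1.1,"rx": 0,"ry": 0.003,"rz": 0,"jaw": 2},{"x": 0.1,"y": 0.25,"z": 1.0,"rx": 0,"ry": 0.003,"rz": 0,"jaw": 2},{"x": 0,"y": 0,"z": 0,"rx": 0,"ry": 0,"rz": 0,"jaw": 2}]'

```text
t: 7.08
position: [431.2, -252.5, 34.3]
ee_rot: [[0.988, -0.147, 0.042], [-0.153, -0.941, 0.301], [-0.005, -0.304, -0.953]]
ft_force: [-0.4, 0.5, -2.5]
opening: 26.9
```

Run:
```python
from plan import *
plan([433,-260.3,33],R_of(-.16,.3),2)
```

```text
t 7.075 pos [ 431.2 -252.5   34.3] yaw/lean z [[0.988, -0.147, 0.042], [-0.153, -0.941, 0.301], [-0.005, -0.304, -0.953]] F [-0.4  0.5 -2.5] open 26.9
[0.15, 0.37, -0.05, -0.004, 0.003, 0.002]
[0.15, 0.37, -0.05, -0.004, 0.003, 0.002]
```

Call:
arm_command --plan '[{"x": 0,"y": 0.4,"z": 0,"rx": -0.008,"ry": 0.006,"rz": 0,"jaw": 2},{"x": 0,"y": 0.05,"z": 0.15,"rx": 0,"ry": 0,"rz": 0,"jaw": 2},{"x": 0,"y": 0.05,"z": 0.15,"rx": 0,"ry": 0,"rz": 0,"jaw": 2}]'

```text
t: 7.45
position: [430.9, -256.7, 31.7]
ee_rot: [[0.988, -0.147, 0.048], [-0.155, -0.944, 0.292], [0.003, -0.296, -0.955]]
ft_force: [-5.5, 1.4, 16.0]
opening: 27.1
```

Run:
```python
from plan import *
s=sense();print(s['wrist_torque'])
plan([433,-260.3,33],R_of(-.16,.3),2)
```

```text
[1.10315223 1.11543654 0.37417368]
t 7.45 pos [ 430.9 -256.7   31.7] yaw/lean z [[0.988, -0.147, 0.048], [-0.155, -0.944, 0.292], [0.003, -0.296, -0.955]] F [-5.5  1.4 16. ] open 27.1
[0.13, 0.14, -0.11, -0.0, -0.001, 0.002]
[0.13, 0.14, -0.11, -0.0, -0.001, 0.002]
```

Call:
arm_command --plan '[{"x": 0,"y": 0,"z": -0.03,"rx": 0,"ry": 0,"rz": 0,"jaw": 2},{"x": 0.3,"y": 0,"z": 0,"rx": 0,"ry": 0,"rz": 0,"jaw": 2},{"x": 0.3,"y": 0,"z": 0,"rx": 0,"ry": 0,"rz": 0,"jaw": 2}]'

```text
t: 7.82
position: [437.7, -258.6, 32.8]
ee_rot: [[0.988, -0.147, 0.05], [-0.156, -0.944, 0.29], [0.004, -0.294, -0.956]]
ft_force: [-0.9, -0.8, -1.3]
opening: 27.4
```

```bash
cat > st.py <<'E'
from h import *
np.set_printoptions(precision=2,suppress=True)
s=sense();F=np.array(s['ft_force']);P=np.array(s['position']);a=-.16;X=np.array([np.cos(a),np.sin(a),0]);Y=np.array([-np.sin(a),np.cos(a),0])
d=P-[442.2,-253.7,31.8]
print('rel home',d@X,d@Y,d[2],'F x y z',F@X,F@Y,F[2],'yaw',np.degrees(np.arctan2(s['ee_rot'][1][0],s['ee_rot'][0][0])),'tilt',s['ee_rot'][2][:2],'tq',s['wrist_torque'],'open',s['opening'],'t',s['t'])
E
python3 st.py
```

```text
rel home -3.689457815587766 -5.592915000319561 1.012481923329073 F x y z -0.768726216547434 -0.9065467500487475 -1.339140141493954 yaw -8.950683504593336 tilt [ 0.   -0.29] tq [-0.38  0.11 -0.04] open 27.427544449685247 t 7.825
```

Call:
arm_command --plan '[{"x": 0,"y": -0.2,"z": 0.12,"rx": 0,"ry": 0,"rz": 0,"jaw": 2},{"x": 0,"y": -0.2,"z": 0.1,"rx": 0,"ry": 0,"rz": 0,"jaw": 2}]'

```text
t: 8.07
position: [438.9, -254.8, 31.9]
ee_rot: [[0.988, -0.147, 0.05], [-0.155, -0.945, 0.289], [0.005, -0.293, -0.956]]
ft_force: [-1.6, -1.4, 2.7]
opening: 27.4
```

```bash
python3 st.py
```

```text
rel home -3.0317574841404897 -1.6286003692890774 0.08947641605302437 F x y z -1.3464964061014655 -1.659091245846536 2.6562092058379747 yaw -8.941625573803465 tilt [ 0.   -0.29] tq [-0.48  0.38  0.15] open 27.359957483136792 t 8.075
```

Light contact with the plate. Now I ease toward the long fence.

Call:
arm_command --plan '[{"x": 0,"y": -0.15,"z": 0.05,"rx": 0,"ry": 0,"rz": 0,"jaw": 2},{"x": 0,"y": -0.15,"z": 0.05,"rx": 0,"ry": 0,"rz": 0,"jaw": 2}]'

```text
t: 8.32
position: [439.4, -253.2, 32.0]
ee_rot: [[0.988, -0.147, 0.049], [-0.155, -0.946, 0.285], [0.005, -0.289, -0.957]]
ft_force: [-3.2, -6.8, 1.3]
opening: 27.1
```

```bash
python3 st.py
```

```text
rel home -2.8299225734843283 0.045829413587206706 0.18963139717350685 F x y z -2.0999759558502293 -7.26637667942094 1.3198741434528027 yaw -8.924247935417236 tilt [ 0.   -0.29] tq [-1.42  0.73  0.29] open 27.12809455606185 t 8.325
```

Call:
arm_command --plan '[{"x": 0.15,"y": -0.04,"z": 0.03,"rx": 0.005,"ry": 0,"rz": 0,"jaw": 2},{"x": 0.15,"y": -0.04,"z": 0.03,"rx": 0.002,"ry": 0,"rz": 0,"jaw": 2}]'

```text
t: 8.57
position: [439.9, -253.4, 31.8]
ee_rot: [[0.988, -0.148, 0.045], [-0.155, -0.945, 0.289], [-0.001, -0.293, -0.956]]
ft_force: [-6.3, -3.0, 6.5]
opening: 27.3
```

```bash
python3 st.py
```

```text
rel home -2.3495469595505996 -0.09081926443336678 -0.0007143966395091184 F x y z -5.713177782600935 -3.9698023474050483 6.468838814560934 yaw -8.914780123904956 tilt [-0.   -0.29] tq [-0.44  1.15  0.45] open 27.25338755367765 t 8.575
```

Call:
arm_command --plan '[{"x": 0,"y": 0,"z": -0.02,"rx": 0,"ry": 0,"rz": 0,"jaw": 2},{"x": 0.25,"y": 0,"z": 0,"rx": 0,"ry": 0.002,"rz": 0,"jaw": 2}]'

```text
t: 8.82
position: [441.4, -253.7, 31.8]
ee_rot: [[0.988, -0.149, 0.045], [-0.156, -0.945, 0.289], [-0.0, -0.293, -0.956]]
ft_force: [-4.3, -1.5, 1.6]
opening: 27.2
```

```bash
python3 st.py
```

```text
rel home -0.7869883764446589 -0.1122521840115938 0.036833385205159885 F x y z -4.024552740850528 -2.1632862890024414 1.6093822854233557 yaw -8.962479808677958 tilt [-0.   -0.29] tq [-0.56  0.74  0.32] open 27.198835718918836 t 8.825
```

Sliding at about 4 N. I continue.

Call:
arm_command --plan '[{"x": 0.25,"y": 0,"z": 0,"rx": 0,"ry": 0.002,"rz": 0,"jaw": 2},{"x": 0.25,"y": 0,"z": 0,"rx": 0,"ry": 0.002,"rz": 0,"jaw": 2}]'

```text
t: 9.07
position: [443.5, -254.0, 31.9]
ee_rot: [[0.988, -0.151, 0.043], [-0.157, -0.945, 0.288], [-0.003, -0.292, -0.957]]
ft_force: [-12.8, -3.3, 10.3]
opening: 27.2
```

```bash
python3 st.py
```

```text
rel home 1.3165952336123754 -0.07937780443225641 0.06385250159833689 F x y z -12.149193317983434 -5.319645215397338 10.348503890027432 yaw -9.01644112998356 tilt [-0.   -0.29] tq [-0.24  2.36  0.89] open 27.2380460313795 t 9.075
```

Call:
arm_command --plan '[{"x": 0,"y": 0,"z": -0.02,"rx": 0,"ry": 0,"rz": 0,"jaw": 2},{"x": 0.3,"y": 0,"z": -0.02,"rx": 0,"ry": -0.003,"rz": 0,"jaw": 2}]'

```text
t: 9.32
position: [443.6, -254.0, 32.1]
ee_rot: [[0.988, -0.153, 0.034], [-0.156, -0.944, 0.289], [-0.012, -0.291, -0.957]]
ft_force: [-15.2, -2.4, 10.8]
opening: 27.1
```

```bash
python3 st.py
```

```text
rel home 1.4610266440117368 -0.033315840046000675 0.27614875331592614 F x y z -14.615986926992237 -4.833181343562527 10.794998256643527 yaw -8.967948301673143 tilt [-0.01 -0.29] tq [-0.2   2.69  0.8 ] open 27.107531448300037 t 9.325
```

Call:
arm_command --plan '[{"x": 0.05,"y": -0.05,"z": 0,"rx": 0,"ry": 0.014,"rz": 0,"jaw": 2},{"x": 0.12,"y": -0.08,"z": 0,"rx": 0,"ry": 0.004,"rz": 0,"jaw": 2}]'

```text
t: 9.57
position: [443.4, -253.9, 32.0]
ee_rot: [[0.987, -0.154, 0.047], [-0.161, -0.945, 0.284], [0.0, -0.287, -0.958]]
ft_force: [-7.9, -5.5, 2.9]
opening: 27.4
```

```bash
python3 st.py
```

```text
rel home 1.2288628927678527 -0.03791212709980784 0.24531896902717776 F x y z -6.952874055967562 -6.71245796962543 2.889641003674062 yaw -9.249032749827558 tilt [ 0.   -0.29] tq [-0.93  1.56  0.65] open 27.351584360659103 t 9.575
```

Call:
arm_command --plan '[{"x": 0,"y": 0.05,"z": -0.03,"rx": 0.006,"ry": 0.002,"rz": 0,"jaw": 2},{"x": 0.15,"y": 0.04,"z": -0.01,"rx": 0.002,"ry": 0.004,"rz": 0,"jaw": 2}]'

```text
t: 9.82
position: [443.3, -254.2, 31.8]
ee_rot: [[0.987, -0.154, 0.051], [-0.162, -0.943, 0.292], [0.003, -0.296, -0.955]]
ft_force: [-8.8, -1.3, 5.5]
opening: 27.3
```

```bash
python3 st.py
```

```text
rel home 1.1820180619295295 -0.31161570548323675 -0.022330895303714016 F x y z -8.473861422187543 -2.681363949444028 5.458118765986171 yaw -9.34598456467066 tilt [ 0.  -0.3] tq [-0.18  1.87  0.71] open 27.34483540732815 t 9.825
```

Call:
arm_command --plan '[{"x": -0.2,"y": 0.05,"z": -0.06,"rx": 0,"ry": 0,"rz": 0,"jaw": 2},{"x": 0,"y": 0,"z": 0,"rx": 0,"ry": 0,"rz": 0,"jaw": 2}]'

```text
t: 10.07
position: [442.4, -254.1, 32.1]
ee_rot: [[0.987, -0.154, 0.053], [-0.163, -0.942, 0.293], [0.005, -0.298, -0.955]]
ft_force: [-0.9, -0.6, -1.7]
opening: 27.0
```

```bash
python3 st.py
```

```text
rel home 0.30427528861394404 -0.4053610781356691 0.30658893235174034 F x y z -0.8172211054447444 -0.7507791261427617 -1.7045554637260312 yaw -9.355711838520987 tilt [ 0.01 -0.3 ] tq [-0.54  0.23  0.11] open 26.950293845615633 t 10.075
```

Call:
arm_command --plan '[{"x": 0.15,"y": 0,"z": 0,"rx": 0,"ry": 0,"rz": 0,"jaw": 2},{"x": 0.15,"y": 0,"z": 0,"rx": 0,"ry": 0,"rz": 0,"jaw": 2},{"x": 0.15,"y": 0,"z": 0,"rx": 0,"ry": 0.003,"rz": 0,"jaw": 2}]'

```text
t: 10.45
position: [443.3, -254.2, 31.8]
ee_rot: [[0.987, -0.156, 0.048], [-0.163, -0.942, 0.293], [-0.001, -0.297, -0.955]]
ft_force: [-7.0, -1.8, 3.7]
opening: 27.5
```

```bash
python3 st.py
```

```text
rel home 1.202174900511014 -0.321292829031902 0.010326924473165633 F x y z -6.58249731715059 -2.918404202186626 3.749061419602907 yaw -9.36693430354097 tilt [-0.  -0.3] tq [-0.37  1.37  0.54] open 27.50730055725741 t 10.45
```

Call:
arm_command --plan '[{"x": 0.05,"y": -0.12,"z": 0.02,"rx": 0,"ry": 0.003,"rz": 0,"jaw": 2},{"x": 0.15,"y": -0.12,"z": 0.02,"rx": 0.003,"ry": 0.003,"rz": 0,"jaw": 2}]'

```text
t: 10.7
position: [443.4, -254.1, 31.9]
ee_rot: [[0.986, -0.157, 0.048], [-0.164, -0.943, 0.29], [0.0, -0.294, -0.956]]
ft_force: [-8.3, -5.1, 1.3]
opening: 27.4
```

```bash
python3 st.py
```

```text
rel home 1.22608842521235 -0.21172602607535476 0.10120747245399286 F x y z -7.3436319339060825 -6.398358579940841 1.3423481329180467 yaw -9.432059612613713 tilt [ 0.   -0.29] tq [-1.    1.77  0.71] open 27.366206785145827 t 10.7
```

Call:
arm_command --plan '[{"x": 0.03,"y": -0.2,"z": 0.05,"rx": 0.004,"ry": 0.001,"rz": -0.003,"jaw": 2},{"x": 0.03,"y": -0.2,"z": 0.05,"rx": 0.004,"ry": 0.001,"rz": 0,"jaw": 2},{"x": 0.15,"y": -0.12,"z": 0.03,"rx": 0.003,"ry": 0.003,"rz": 0,"jaw": 2}]'

```text
t: 11.08
position: [443.4, -254.1, 31.9]
ee_rot: [[0.987, -0.156, 0.047], [-0.163, -0.944, 0.289], [-0.001, -0.293, -0.956]]
ft_force: [-8.8, -3.9, 2.5]
opening: 27.1
```

```bash
python3 st.py
```

```text
rel home 1.2317552517171553 -0.17868206413963114 0.1027263472444595 F x y z -8.084573463174015 -5.280187824394624 2.4798575296757597 yaw -9.357932413697174 tilt [-0.   -0.29] tq [-0.71  1.82  0.67] open 27.145502396168375 t 11.075
```

Call:
arm_command --plan '[{"x": 0.16,"y": -0.17,"z": 0.05,"rx": 0.003,"ry": 0.003,"rz": -0.001,"jaw": 2}]'

```text
t: 11.2
position: [443.5, -254.0, 31.9]
ee_rot: [[0.987, -0.156, 0.046], [-0.162, -0.944, 0.288], [-0.001, -0.291, -0.957]]
ft_force: [-10.0, -6.8, 4.4]
opening: 27.4
```

```bash
python3 st.py
python3 - <<'E'
from h import *
for i in range(10): p,d=read_camera('side')
t,_=read_camera('top')
cv2.imwrite('pics/s5.png',np.hstack([cv2.resize(p[200:310,290:420],None,fx=4,fy=4,interpolation=cv2.INTER_CUBIC),cv2.resize(t[150:260,340:410],None,fx=4,fy=4)])[:,:,::-1])
E
python3 st.py
```

```text
rel home 1.2926945604244713 -0.12986520136204102 0.13950074858388462 F x y z -8.819777349108545 -8.351751311217656 4.439835217986876 yaw -9.346959984475422 tilt [-0.   -0.29] tq [-1.19  1.85  0.64] open 27.42146442749481 t 11.2
rel home 1.2458905958807478 -0.13106480361022496 0.12675255409396868 F x y z -6.717079300836392 -5.833701827881388 3.0449747685833257 yaw -9.352804090422412 tilt [-0.   -0.29] tq [-1.09  1.73  0.63] open 27.199203563684314 t 11.75
```

View pics/s5.png

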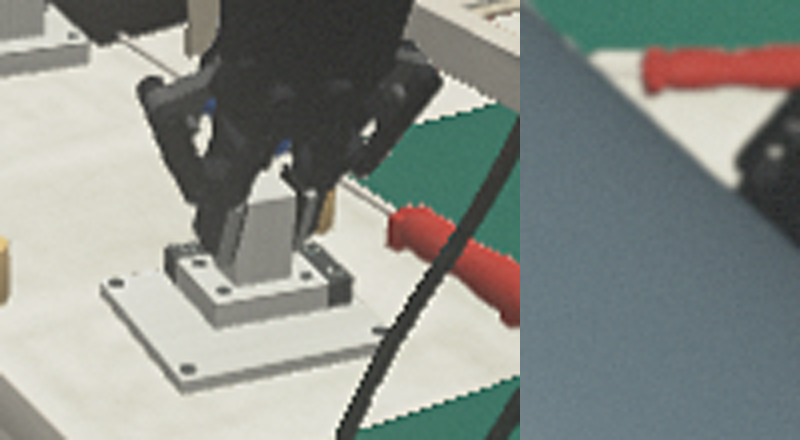

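The side view shows the foot flat on the plate and flush against both fences, at about (250,290). Everything else stands where it was. I firm up the push slightly, with less vertical load.

Call:
arm_command --plan '[{"x": 0.21,"y": -0.21,"z": 0.03,"rx": 0.003,"ry": 0.004,"rz": -0.001,"jaw": 2}]'

```text
t: 11.88
position: [443.4, -254.0, 32.0]
ee_rot: [[0.987, -0.156, 0.045], [-0.163, -0.944, 0.286], [-0.002, -0.289, -0.957]]
ft_force: [-10.9, -6.3, 2.1]
opening: 27.1
```

```bash
python3 - <<'E'
import subprocess
from h import *
for i in range(8): read_camera('side')
E
python3 st.py;python3 - <<'E'
from h import *
for i in range(12): read_camera('side')
E
python3 st.py
```

```text
rel home 1.2688706325532466 -0.07029906894892635 0.17435665330221894 F x y z -9.595593542419467 -7.603914390260639 1.5866529807298386 yaw -9.362601874835223 tilt [-0.   -0.29] tq [-1.33  1.88  0.62] open 27.30677932807927 t 12.275
rel home 1.2422406887943214 -0.06995706361141456 0.14554769032020687 F x y z -9.367827880317643 -8.278559028815554 0.6503854238917168 yaw -9.36360746440651 tilt [-0.   -0.29] tq [-1.33  1.97  0.7 ] open 27.348838466648473 t 12.875
```

```bash
python3 -c "
from plant import *
print(sign_off())"
```

```text
the job is handed in; nothing more can be done
None
```

The smaller pedestal is flat on the fixture plate with its long side along the long fence. It is pushed into the corner and still held in the gripper. I handed in at about 12.9 s of the 35 s allowed.

**How I did it:** A thick cable hangs over the bench beside the pedestal. I treated it as solid, crossed above it, and gripped the neck with the hand leaning about 0.3 rad away from it. At the fixture I lowered until I felt the plate, then slid the block against the long fence and along to the short one.

**Last checks:**
- **Push:** it held steady over about 1 s at roughly 9.4 N toward the short fence, 8 N toward the long fence and 2–3 N down on the plate.
- **Corner contact:** I backed off and pushed along the long fence again; the block stopped at the same place each time. That stop is 1.2 mm past the camera estimate, within the 2 mm calibration. The long fence agreed to about 0.1 mm.
- **Level and angle:** the hand is within about 0.3° of its attitude at the grasp, and its yaw of -9.36° lies within the camera's -8.9 to -9.4° for the fixture.
- **Picture:** the last side view shows the foot flush with both fences, and what it covers of the bench undisturbed. The arm blocked the top view of the corner, so that view confirmed nothing.

**Not separated:** the wrist forces are totals. I could not measure how much of each push is carried by friction on the other fence and the plate.

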